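# Stow the support arm in the low cabinet

## Robot

A 6-joint arm with a two-finger parallel gripper is mounted at the origin on the work surface. World frame = base frame: x ahead of the robot, y to its left, z up, the work surface at z = 0. Lengths are in m, angles in degrees, forces in N, time in s.
With the tool pointing down it reaches from about 0.4 to 0.825 m from the base axis. Payload 7 kg.
Tool frame: the origin (TCP) lies midway between the tips of the shut fingers; the grasp point (between the pads) lies 19 mm behind it; z points along the fingers, y is the direction in which the jaws open and shut (so a half turn about z gives the same grasp; the last joint's range is limited). The gripper opens to 88 mm and grips with 3 to 60 N. Pads are 19 mm wide; open, the fingers measure 130 mm over their backs; the gripper's body (78 mm by 193 mm) begins 47 mm behind the grasp point.
Start: joints at [82.512, 20.546, 0.682, 0, -70.136, -16.507], TCP at [0.275, 0.617, 0.227] pointing down, gripper open.
Joint ranges: [-176.03, 176.03], [-82.01, 121.73], [-58.28, 71.71], [-173.87, 95.51], [-174.79, -0.11], [-173.66, 173.66]. Speed limits (degrees/s): [136.94, 136.94, 172.46, 180, 180, 180].

## Interface

Orientations are given as a 3x3 rotation matrix whose columns are the frame's x, y, z axes.
In Python, from rig import robot gives the robot as it stands. Calls block until the motion is done:
- robot.goto(position, orientation): joint-space move of the TCP to a pose.
- robot.servo_line(position, ori=None, speed=0.15): straight line of the TCP; ori=None keeps the orientation; speed is the mean speed in m/s.
- robot.movej(angles): joint-space move.
- robot.move_gripper(opening): opening from 0.0 (shut) to 1.0 (fully open); the grip force is fixed at half the most; returns when the fingers have stopped.
- robot.dwell(seconds).
- robot.ik(position, orientation): joint angles nearest the present ones, or None.
- robot.grab_frame(name): name is "side" or "top"; returns (picture, depth): 384x512x3 uint8, red, green, blue; 384x512 float32, m along the optical axis (not along the pixel's ray), 0 where there is no reading.
- robot.camera_info(name): a dict with "vfov" (degrees; the focal length in pixels is half the picture's height over the tangent of half this angle, whatever the lens; pixels are square), "cx", "cy" (the principal point, pixels), "k1" (the pictures are not rectified: a ray, as slopes to the right and down, at radius r is drawn at 1 + k1 r^2 times it, then the intrinsics apply), "view" (4x4, takes a point from world to camera coordinates). Camera axes: x right, y down, z forward; pixel columns grow to the right and rows downward; lengths in m; the calibration is good to about 2 mm. A picture is of the moment at which its call begins. camera_info takes no time and is no camera call.
A pose or a line that the arm cannot do raises robot.Unreachable and nothing moves.
- robot.job_done(): hands the job in, once; it reports no verdict.
Readings, each from a call of its own:
- robot.read_t(): time.
- robot.read_qpos(): joint angles.
- robot.read_qvel(): joint speeds.
- robot.read_effort(): joint torques, N m.
- robot.read_position(): TCP position.
- robot.read_tcp_rot(): TCP orientation.
- robot.read_force(): force on the tool from outside, world axes, zero at the start.
- robot.read_ft_torque(): the same for the moment, N m.
- robot.read_grip_width(): opening from 0.0 (shut) to 1.0 (fully open).
Only numpy, scipy, OpenCV 4.12 (cv2) and the standard library are available. Lean on these libraries where they do the work, as an engineer would, in place of code of your own. Each camera call takes 0.05 s, during which the arm holds its last target. There are 200 camera calls.

## Task

Slide the loose board-support arm off the open end of the preheater's rod, then hang it by its steel eye on the red hook deep inside the low cabinet, so that it hangs free from the hook. Let go of it and leave the jar, the screwdriver and the spare circuit board where they are.

Things in the scene. Friction and masses are not known exactly. Their poses are not given: they have to be found in the camera images.
- preheater: Blue board preheater, fixed, 270 (x) x 310 (y) x 53 mm high. Origin: middle of its underside; x away from its front panel, z up. A rest rail (diameter 10) runs along y at x = 40, axis height 91, y = -145 to 145, on two posts under it. Nothing between rod and rail is above 55.
- rod_end (a point): Centre of the open end of the preheater's steel rod (diameter 10), at x = -90, y = 60, height 85 in the preheater's frame. The rod runs from here along the preheater's -y, 200 mm, into a grey post (top at 110) that holds it.
- support_arm: Loose board-support arm, 0.1 kg: an aluminium bar 12 x 12 mm along its x. Origin: on the bar's axis, middle of the red band, where to grip (from above, closing across y). Bar from x = -49 to 107. At the start it is level, z up, x parallel to the preheater's x, its collar threaded on the rod, the bar lying on the rest rail, the eye on the far side.
- support_arm_eye (a point): Centre of the arm's flat steel eye, on the bar's axis 125 ahead (x) of the arm's origin. Wire 6 thick, hole 28, outside 40 across; the hole's axis is the arm's z.
- support_arm_collar (a point): Centre of the arm's brass collar tube (bore 16, outside 25, 18 long, axis along the arm's y), at x = -42, 20 below the bar's axis. A black knob, diameter 18, 14 high, stands on the bar above it.
- cabinet: Low cabinet, fixed, 220 mm wide (y), 150 deep (x), 303 high, open to its -x. Floor and sides blue, 8 thick; roof (underside at 295) and back (inner face x = 142) clear. Origin: middle of the front lower edge, on the bench; x points inward, z up. Over the opening a yellow header, 6 thick, hangs down to height 240; an arm held level cannot pass it and reach over the hook's tip.
- hook_rail (a point): Reference point fixed in the cabinet, at its x = 75, y = 0, height 246: the red hook's tip has its top at this depth and height, but the hook is clipped to a rail and stands anywhere within 30 to either side (y) of this point: find it by eye or by feel. This point does not show where.
- hook_bar (a point): Middle of the rail at the cabinet's back, x = 140, y = 0, height 220. The hook's bar (diameter 8) comes from this height straight towards the opening (at the hook's own y) and at x = 75 turns straight up to the tip. With the eye lowered over the tip onto the bar and let go, a sloping arm swings down and hangs, eye centre about 210 high, its foot clear of the floor.
- jar: Bystander: white jar with red cap, diameter 52, 60 high; origin: middle of its underside.
- screwdriver: Bystander: yellow screwdriver lying on the bench; origin: under the middle of its length.
- board: Bystander: spare green circuit board, 90 x 70 x 5 mm with a black chip, lying on the bench beyond the preheater; origin: middle of its underside.

How it is judged:
By the outcome, as a careful person would: the job done as asked, in the order asked, and still so for the second after the job is handed in, with the robot touching nothing.
It also fails if it takes over 67 s, if anything falls off the work surface, if the arm or the gripper's body presses on something with over 40 N, if the wrist force passes 120 N, or if a joint passes its speed limit or range.

## Working session

There is one attempt and no reset: what is moved stays moved. The work goes in short steps, each a Python script; the robot and the scene stay as the last script left them, time stands still between calls to the robot, and variables do not carry over. Pictures are saved under pics/ and viewed, about 8 in all and at most 12, crops included, and the job is handed in when it is done.

```bash
ls; mkdir -p pics
cat > h.py <<'E'
import numpy as np, cv2
from rig import robot
def grab(n,save=None):
    p,d=robot.grab_frame(n)
    if save: cv2.imwrite(f'pics/{save}.png',p[:,:,::-1])
    return p,d
def cam(n):
    c=robot.camera_info(n); f=192/np.tan(np.radians(c['vfov'])/2)
    return c,f,np.array(c['view'])
def rays(n,uv):
    c,f,V=cam(n); K=np.array([[f,0,c['cx']],[0,f,c['cy']],[0,0,1.]])
    uv=np.asarray(uv,float).reshape(-1,1,2)
    s=cv2.undistortPoints(uv,K,np.array([c['k1'],0,0,0.]),).reshape(-1,2)
    R=V[:3,:3];o=-R.T@V[:3,3]
    return o,np.c_[s,np.ones(len(s))]@R
def onplane(n,uv,z):
    o,r=rays(n,uv); return o+r*((z-o[2])/r[:,2])[:,None]
def bydepth(n,uv,d):
    o,r=rays(n,uv); return o+r*np.asarray(d).reshape(-1,1)
def proj(n,P):
    c,f,V=cam(n); P=np.atleast_2d(P)@V[:3,:3].T+V[:3,3]; s=P[:,:2]/P[:,2:]
    k=1+c['k1']*(s**2).sum(1,keepdims=True); return s*k*f+[c['cx'],c['cy']]
E
python3 - <<'E'
from h import *
for n in('side','top'):
    p,d=grab(n,n+'0'); np.save(n+'0.npy',d); c,f,V=cam(n); print(n,f,c['k1'],(-V[:3,:3].T@V[:3,3]).round(3),V[2,:3].round(2),robot.read_t())
a=cv2.imread('pics/side0.png');b=cv2.imread('pics/top0.png')
E
```

```text
pics
side 431.23411661430407 0.04366585694440825 [ 0.201 -0.649  0.959] [ 0.33  0.63 -0.7 ] 0.05
top 487.7147324861903 -0.17523441314137456 [0.36  0.069 1.671] [ 0.16  0.01 -0.99] 0.1
```

View pics/top0.png

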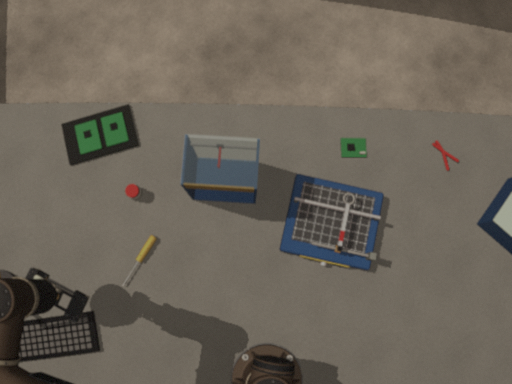

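View pics/side0.png

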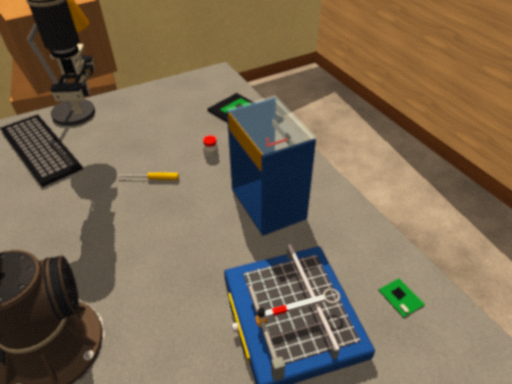

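Top view: cabinet at about (222,170), with the red hook showing through the roof at (219,157). Preheater at (332,222), with the arm's red band at (341,236) and eye at (349,198). Side view: band at (279,310), eye at (332,296), hook at about (275,142). Next I'll measure these by colour.

```bash
cat > m1.py <<'E'
from h import *
im={n:cv2.imread(f'pics/{n}0.png') for n in('side','top')}
for n,roi in(('top',(170,120,400,280)),('side',(215,90,385,384))):
    hsv=cv2.cvtColor(im[n],cv2.COLOR_BGR2HSV); d=np.load(n+'0.npy')
    x0,y0,x1,y1=roi; win=np.zeros(d.shape,np.uint8); win[y0:y1,x0:x1]=1
    red=((hsv[...,0]<8)|(hsv[...,0]>172))&(hsv[...,1]>110)&(hsv[...,2]>60)&(win>0)
    k,l,s,c=cv2.connectedComponentsWithStats(red.astype(np.uint8))
    for i in range(1,k):
        if s[i,4]>4:
            ys,xs=np.where(l==i); print(n,'red',c[i].round(1),s[i],bydepth(n,[c[i]],np.median(d[l==i])).round(3), onplane(n,[c[i]],.108).round(3))
    yel=(hsv[...,0]>15)&(hsv[...,0]<33)&(hsv[...,1]>120)&(win>0)
    k,l,s,c=cv2.connectedComponentsWithStats(yel.astype(np.uint8))
    for i in range(1,k):
        if s[i,4]>15:
            ys,xs=np.where(l==i); print(n,'yel',c[i].round(1),s[i]); P=bydepth(n,np.c_[xs,ys],d[ys,xs]); print(P.min(0).round(3),P.max(0).round(3))
    blue=(hsv[...,0]>100)&(hsv[...,0]<125)&(hsv[...,1]>130)&(win>0)
    ys,xs=np.where(blue); P=bydepth(n,np.c_[xs,ys],d[ys,xs])
    # blue points at preheater top
    m=(abs(P[:,2]-.053)<.012)&(P[:,1]<0.07)
    r=cv2.minAreaRect(onplane(n,np.c_[xs,ys][m],.053)[:,:2].astype(np.float32)); print(n,'preheater rect',r,m.sum())
    m=P[:,1]>0.07
    r=cv2.minAreaRect(P[m][:,:2].astype(np.float32)); print(n,'cab rect',r,m.sum())
cv2.imwrite('pics/ct.png',cv2.resize(im['top'][125:275,175:390],None,fx=3.7,fy=3.7,interpolation=cv2.INTER_CUBIC))
cv2.imwrite('pics/cs.png',cv2.resize(im['side'][90:384,215:385],None,fx=2,fy=2,interpolation=cv2.INTER_CUBIC))
E
python3 m1.py
```

```text
top red [341.4 235.3] [339 231   6  10  47] [[ 0.485 -0.228  0.108]] [[ 0.485 -0.228  0.108]]
top yel [218.2 187.6] [185 185  69   7 171]
[0.596 0.062 0.258] [0.605 0.26  0.307]
top yel [310.8 258.3] [301 256  21   5  31]
[ 0.406 -0.171 -0.006] [ 0.419 -0.105  0.048]
top yel [336.7 264. ] [326 261  22   6  36]
[ 0.388 -0.261  0.023] [ 0.404 -0.189  0.052]
top preheater rect ((0.5355339050292969, -0.20717033743858337), (0.3006618916988373, 0.2590210735797882), 78.43587493896484) 847
top cab rect ((0.6197197437286377, 0.1200743168592453), (0.09420213103294373, 0.02501910924911499), 89.09210968017578) 14
side red [215.4 139.8] [215 136   2   9  15] [[0.64  0.465 0.054]] [[0.614 0.399 0.108]]
side red [275.4 141.7] [267 138  21   8  58] [[0.646 0.08  0.303]] [[0.778 0.296 0.108]]
side red [279.1 309.7] [272 305  16  11 132] [[ 0.481 -0.229  0.106]] [[ 0.481 -0.23   0.108]]
side yel [379.8  92.6] [373  90  12   9  38]
[ 2.161  1.191 -0.658] [ 2.192  1.309 -0.596]
side yel [244.8 140.7] [228 113  34  57 608]
[ 0.201 -0.649  0.24 ] [0.604 0.265 0.959]
side yel [238.8 328.2] [228 293  22  71 264]
[ 0.201 -0.649 -0.002] [ 0.422 -0.079  0.959]
side yel [260.3 320.3] [256 316  11   9  41]
[ 0.429 -0.23   0.075] [ 0.449 -0.212  0.097]
side preheater rect ((0.5497570633888245, -0.13847073912620544), (0.4709726870059967, 0.2770918011665344), 75.67925262451172) 4775
side cab rect ((0.6129879355430603, 0.18842199444770813), (0.21671831607818604, 0.0868830680847168), 61.202171325683594) 1607
```

View pics/ct.png

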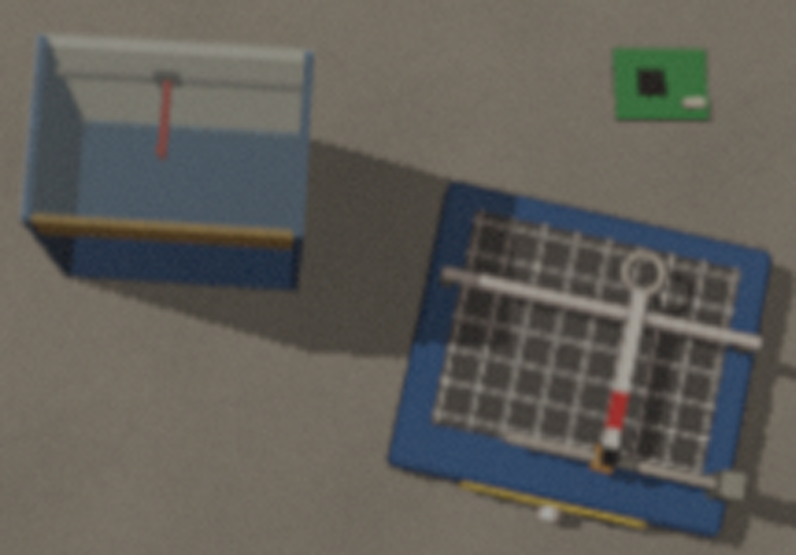

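View pics/cs.png

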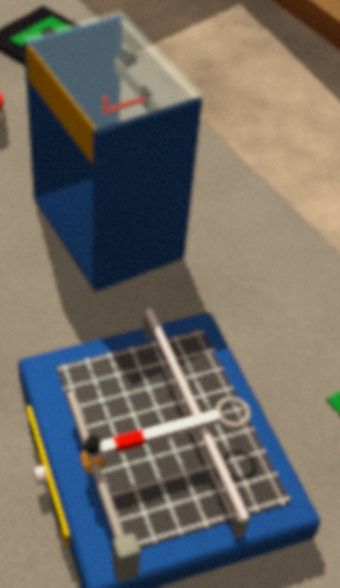

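The crops show the rod end at top pixel (311.5,243), the rail ends at (295,198.5) and (380,218), and the eye at (348.5,198.5). The hook tip is at top (219,167) and side (267.5,138). I'll convert these to positions.

Run:
```python
from h import *
T=lambda L:[(175+a/3.7-.35,125+b/3.7-.35) for a,b in L]
S=lambda L:[(215+a/2-.25,90+b/2-.25) for a,b in L]
def sh(t,P): print(t,P.round(4).tolist())
c=onplane('top',T([(450,182),(770,250),(718,535),(390,465)]),.053); sh('pre corners',c); print(c.mean(0).round(4),np.linalg.norm(c-np.roll(c,-1,0),axis=1).round(3))
cen=c.mean(0); x=(c[0]+c[1]-c[2]-c[3]); y=c[0]+c[3]-c[1]-c[2]
yaw=(np.arctan2(x[1],x[0])+np.arctan2(-y[0],y[1]))/2; print('yaw x,y',np.degrees([np.arctan2(x[1],x[0]),np.arctan2(-y[0],y[1])]))
r=onplane('top',T([(443,272),(760,343)]),.096); sh('rail',r); d=r[0]-r[1]; print(np.linalg.norm(d),'yaw',np.degrees(np.arctan2(-d[0],d[1])))
r2=onplane('side',S([(150,312),(241,528)]),.096); sh('rail side',r2); d=r2[0]-r2[1]; print(np.linalg.norm(d),'yaw',np.degrees(np.arctan2(-d[0],d[1])))
R=np.array([[np.cos(yaw),-np.sin(yaw)],[np.sin(yaw),np.cos(yaw)]])
print('pred rod end',cen[:2]+R@[-.09,.06],'rail mid',cen[:2]+R@[.04,0])
sh('rod end top',onplane('top',T([(505,437)]),.085)); sh('rod end side',onplane('side',S([(62,368)]),.085))
sh('eye t',onplane('top',T([(642,272)]),.102)); sh('eye s',onplane('side',S([(233,412)]),.102))
sh('band t',onplane('top',[(341.4,235.3)],.107)); sh('band s',onplane('side',[(279.1,309.7)],.106))
cc=onplane('top',T([(26,218),(295,238),(312,52),(40,36)]),.303); sh('cab top',cc); print(np.linalg.norm(cc-np.roll(cc,-1,0),axis=1).round(3))
cc2=onplane('side',S([(27,43),(93,130),(200,100),(120,12)]),.303); sh('cab side',cc2); print(np.linalg.norm(cc2-np.roll(cc2,-1,0),axis=1).round(3))
sh('floor front top',onplane('top',T([(72,277),(296,290)]),.004)); sh('side',onplane('side',S([(35,195),(97,290)]),.0))
sh('tip t',onplane('top',T([(162,156)]),.244));sh('tip s',onplane('side',S([(105,96)]),.246));sh('elbow s',onplane('side',S([(107,110)]),.22))
sh('back t',onplane('top',T([(168,80)]),.222));sh('back s',onplane('side',S([(146,99)]),.22))
```

```text
pre corners [[0.6946, -0.0848, 0.053], [0.6391, -0.3818, 0.053], [0.3781, -0.331, 0.053], [0.4353, -0.0339, 0.053]]
[ 0.5368 -0.2079  0.053 ] [0.302 0.266 0.302 0.264]
yaw x,y [-11.05888763 -10.74232666]
rail [[0.6044, -0.0753, 0.096], [0.5477, -0.3593, 0.096]]
0.28959664961817577 yaw -11.299211258652033
rail side [[0.6012, -0.08, 0.096], [0.5347, -0.3657, 0.096]]
0.2932918561413737 yaw -13.097613334029925
pred rod end [ 0.45974784 -0.13193273] rail mid [ 0.57605586 -0.2154339 ]
rod end top [[0.4606, -0.1328, 0.085]]
rod end side [[0.4668, -0.0954, 0.085]]
eye t [[0.6079, -0.2517, 0.102]]
eye s [[0.6052, -0.2524, 0.102]]
band t [[0.4853, -0.2281, 0.107]]
band s [[0.4813, -0.2286, 0.106]]
cab top [[0.6064, 0.2662, 0.303], [0.5959, 0.0579, 0.303], [0.7442, 0.048, 0.303], [0.7524, 0.2624, 0.303]]
[0.209 0.149 0.215 0.146]
cab side [[0.6019, 0.2562, 0.303], [0.5907, 0.0521, 0.303], [0.7349, 0.0391, 0.303], [0.75, 0.262, 0.303]]
[0.204 0.145 0.223 0.148]
floor front top [[0.6051, 0.2633, 0.004], [0.5982, 0.0534, 0.004]]
side [[0.6091, 0.2771, 0.0], [0.5997, 0.0546, 0.0]]
tip t [[0.6707, 0.1666, 0.244]]
tip s [[0.6739, 0.1688, 0.246]]
elbow s [[0.678, 0.1696, 0.22]]
back t [[0.74, 0.1654, 0.222]]
back s [[0.738, 0.1648, 0.22]]
```

```bash
cat >> h.py <<'E'
from scipy.spatial.transform import Rotation as Ro
PY=-11.1; CY=-2.7; H=np.array([.673,.1675])   # yaws, hook tip xy
FLIP=False; EYE=np.array([.125,0,0])           # eye in arm frame rel. grasp point
def armrot(yaw,tilt): return (Ro.from_euler('z',yaw,degrees=True)*Ro.from_euler('y',-tilt,degrees=True)).as_matrix()
def tool(A,flip=None):
    s=-1 if (FLIP if flip is None else flip) else 1
    return np.c_[s*A[:,0],-s*A[:,1],-A[:,2]]
def at_eye(u,z,tilt,v=0,flip=None):
    """TCP pose putting the eye centre u ahead of the hook tip, v left, height z"""
    A=armrot(CY,tilt); C=armrot(CY,0)
    e=np.r_[H,0]+C@[u,v,z]
    T=tool(A,flip); return e-A@EYE+T[:,2]*.019, T
WP=[(-.155,.21,40),(-.045,.205,40),(-.03,.245,40),(0,.268,40),(0,.216,40),(0,.212,55)]
E
python3 - <<'E'
from h import *
print(robot.read_tcp_rot().round(2).tolist())
for fl in(False,True):
    T=tool(armrot(PY,0),fl)
    for p in([.483,-.2283,.20],[.483,-.2283,.083],[.506,-.11,.20]): q=robot.ik(p,T); print(fl,None if q is None else np.round(q,0))
    for w in WP+[(0,.212,48)]: q=robot.ik(*at_eye(*w,flip=fl)); print(w,None if q is None else np.round(q,0))
E
```

```text
[[0.91, -0.41, -0.0], [-0.41, -0.91, -0.0], [0.0, 0.0, -1.0]]
False [ -4.   8. -19.   0. -62.  83.]
False [ -4.  16. -28.   0. -47.  83.]
False [  9.   7. -21.   0. -62.  69.]
(-0.155, 0.21, 40) None
(-0.045, 0.205, 40) None
(-0.03, 0.245, 40) None
(0, 0.268, 40) None
(0, 0.216, 40) None
(0, 0.212, 55) None
(0, 0.212, 48) None
True [ -4.   8. -19.   0. -62. -97.]
True [ -4.  16. -28.   0. -47. -97.]
True [   9.    7.  -21.    0.  -62. -111.]
(-0.155, 0.21, 40) None
(-0.045, 0.205, 40) None
(-0.03, 0.245, 40) None
(0, 0.268, 40) None
(0, 0.216, 40) None
(0, 0.212, 55) None
(0, 0.212, 48) None
```

Run:
```python
from h import *
import h
# tool tilt and yaw reach at the grip points of 40-deg arm for the WPs (tool pitch decoupled from arm)
for cy in(-27,-15,-2.7,10,22):
    h.CY=-2.7
    for t in(20,25,30,35,40):
        row=[]
        for (u,z) in((-.155,.21),(-.03,.245),(0,.268),(0,.216)):
            A=armrot(cy,t); e=np.r_[H,0]+armrot(-2.7,0)@[u,0,z]; T=tool(A); p=e-A@EYE+T[:,2]*.019
            q=[robot.ik(p,tool(A,f)) for f in(0,1)]
            row.append([None if k is None else np.round(k).astype(int).tolist() for k in q][0])
        print(cy,t,row)
```

```text
-27 20 [[67, 1, -49, 29, -45, -25], [52, 8, -35, 28, -46, -9], [50, 9, -30, 26, -49, -4], [49, 12, -35, 30, -42, -9]]
-27 25 [[68, 2, -54, 38, -43, -35], [53, 8, -41, 38, -42, -19], [51, 9, -37, 36, -45, -14], [49, 12, -42, 42, -38, -20]]
-27 30 [None, [52, 9, -47, 50, -40, -30], [50, 9, -42, 47, -42, -24], [47, 13, -47, 57, -35, -33]]
-27 35 [None, [50, 10, -52, 63, -39, -42], [49, 10, -47, 60, -40, -36], [44, 14, -52, 72, -35, -46]]
-27 40 [None, [47, 11, -55, 76, -40, -53], [46, 11, -51, 73, -40, -47], [41, 15, -55, 86, -37, -58]]
-15 20 [[66, -4, -54, 31, -41, -15], [50, 4, -40, 29, -41, 4], [48, 6, -35, 26, -43, 9], [47, 9, -40, 31, -36, 4]]
-15 25 [None, [50, 4, -47, 42, -35, -9], [48, 5, -42, 38, -37, -2], [45, 8, -48, 48, -29, -12]]
-15 30 [None, [46, 4, -54, 60, -31, -24], [45, 5, -49, 54, -32, -16], [39, 8, -55, 72, -25, -30]]
-15 35 [None, None, [40, 5, -55, 75, -29, -32], None]
-15 40 [None, None, None, None]
-2.7 20 [[63, -8, -58, 32, -36, -1], [47, 1, -43, 27, -36, 20], [44, 3, -37, 24, -39, 26], [43, 6, -43, 29, -30, 20]]
-2.7 25 [None, [45, 1, -51, 43, -28, 6], [44, 2, -45, 37, -31, 13], [39, 5, -52, 52, -21, 1]]
-2.7 30 [None, None, [38, 1, -54, 60, -22, -5], None]
-2.7 35 [None, None, None, None]
-2.7 40 [None, None, None, None]
10 20 [None, [42, 0, -42, 20, -33, 42], [40, 1, -36, 17, -36, 48], [39, 5, -42, 21, -28, 43]]
10 25 [None, [41, -1, -51, 35, -22, 29], [40, 0, -44, 28, -26, 37], [35, 4, -52, 44, -15, 24]]
10 30 [None, None, [32, -1, -55, 55, -13, 16], None]
10 35 [None, None, None, None]
10 40 [None, None, None, None]
22 20 [[52, -12, -57, 21, -29, 43], [37, 0, -38, 9, -33, 68], [34, 2, -32, 7, -37, 73], [34, 5, -37, 9, -29, 71]]
22 25 [None, [37, -1, -45, 17, -23, 61], [35, 0, -38, 12, -27, 68], [34, 4, -44, 17, -18, 63]]
22 30 [None, [32, -2, -57, 41, -7, 41], [34, 0, -47, 23, -15, 58], None]
22 35 [None, None, None, None]
22 40 [None, None, None, None]
```

```bash
cat >> h.py <<'E'
D=12   # bar is tilted D more than the tool (gripped so)
def at_eye(u,z,tilt,v=0):
    A=armrot(CY,tilt); T=tool(armrot(CY,tilt-D))
    e=np.r_[H,0]+armrot(CY,0)@[u,v,z]
    return e-A@EYE+T[:,2]*.019, T
def at_grip(p,yaw,tilt=0):
    T=tool(armrot(yaw,tilt-D)); return np.asarray(p)+T[:,2]*.019,T
G=np.array([.4835,-.2283,.102]); RY=armrot(PY,0)[:,1]
WP=[(-.15,.20,15),(-.11,.20,24),(-.055,.20,32),(-.03,.24,36),(0,.265,36),(0,.216,36)]
E
python3 - <<'E'
from h import *
f=lambda q:None if q is None else np.round(q).astype(int)
for g in(G+[0,0,.1],G,G+RY*.125,G+RY*.125+[0,0,.12]): print(f(robot.ik(*at_grip(g,PY))))
for w in WP+[(-.15,.2,25),(-.2,.2,15),(0,.216,38),(0,.265,38),(0,.265,33),(-.008,.21,40)]: print(w,f(robot.ik(*at_eye(*w))))
E
```

```text
[ -5  16 -12  -1 -74  85]
[ -5  22 -18  -1 -62  85]
[  7  21 -19  -4 -62  74]
[  7  14 -11  -4 -76  73]
(-0.15, 0.2, 15) [ 52   0 -37   3 -51  33]
(-0.11, 0.2, 24) [ 52   1 -45  16 -38  23]
(-0.055, 0.2, 32) [ 45   5 -53  40 -23   7]
(-0.03, 0.24, 36) [ 42   4 -52  46 -24   4]
(0, 0.265, 36) [ 42   5 -45  38 -28  13]
(0, 0.216, 36) [ 37   8 -52  55 -18   0]
(-0.15, 0.2, 25) [ 58  -2 -50  19 -37  15]
(-0.2, 0.2, 15) [ 59  -4 -42   3 -51  26]
(0, 0.216, 38) [ 30   8 -56  74 -14 -13]
(0, 0.265, 38) [ 40   4 -49  47 -24   6]
(0, 0.265, 33) [ 43   5 -40  28 -33  22]
(-0.008, 0.21, 40) None
```

Run:
```python
from h import *
robot.goto([.40,.22,.33],tool(armrot(0,0)))
robot.goto(*at_grip(G+[0,0,.10],PY))
p,T=at_grip(G,PY)
robot.servo_line(p.tolist(),T.tolist(),speed=.12) if False else robot.servo_line(p,speed=.12)
print('F',robot.read_force().round(1),robot.read_position().round(4),p.round(4))
robot.move_gripper(0.0); print('w',robot.read_grip_width(),'F',robot.read_force().round(1),robot.read_t())
for n in('side','top'): grab(n,n+'1')
a=cv2.imread('pics/side1.png')[230:384,200:400];b=cv2.imread('pics/top1.png')[170:280,280:400]
cv2.imwrite('pics/c1.png',np.hstack([cv2.resize(a,(400,308)),cv2.resize(b,(336,308))]))
```

```text
F [-0.  -0.5 -0. ] [ 0.4802 -0.2276  0.0841] [ 0.4796 -0.2275  0.0834]
w 0.1329625791918219 F [-0.2 -0.  -0.6] 5.5833
```

View pics/c1.png

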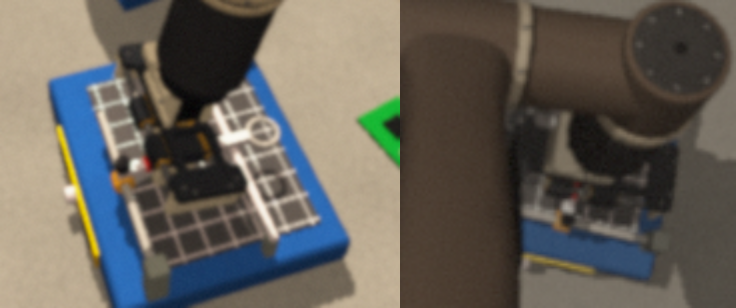

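The bar is gripped: width 11.7 mm, and the band and knob are seen at the fingers. Next: lift it 3 mm to centre the collar and slide it off in steps, watching the force.

Run:
```python
from h import *
p0=robot.read_position(); p=p0+[0,0,.003]; robot.servo_line(p,speed=.03); print(robot.read_force().round(1))
off=np.zeros(3)
for s in np.arange(.02,.1301,.02):
    robot.servo_line(p+RY*s+off,speed=.08); F=robot.read_force(); print(round(s,3),F.round(1))
    if np.linalg.norm(F-[0,0,-1])>12: print('stop'); break
    # ease off side load (x,z) if the collar rubs
    for i in (0,2):
        e=F[i]+(1 if i==2 else 0)
        if abs(e)>2.5: off[i]+=np.sign(e)*.0007
print(robot.read_position()-p0,robot.read_grip_width(),robot.read_t())
grab('side','side2')
cv2.imwrite('pics/c2.png',cv2.resize(cv2.imread('pics/side2.png')[200:384,180:400],None,fx=2.5,fy=2.5))
```

```text
[-0.1  0.9  0.2]
0.02 [-0.2 -0.3 -0.8]
0.04 [ 0.8 -0.4 -1.6]
0.06 [-0.4 -0.3 -1.4]
0.08 [ 1.  -0.2 -0. ]
0.1 [-0.6 -0.7 -1. ]
0.12 [-0.2 -0.5 -1.2]
[0.02324734 0.11822728 0.00304879] 0.13382039025934991 8.3333
```

View pics/c2.png

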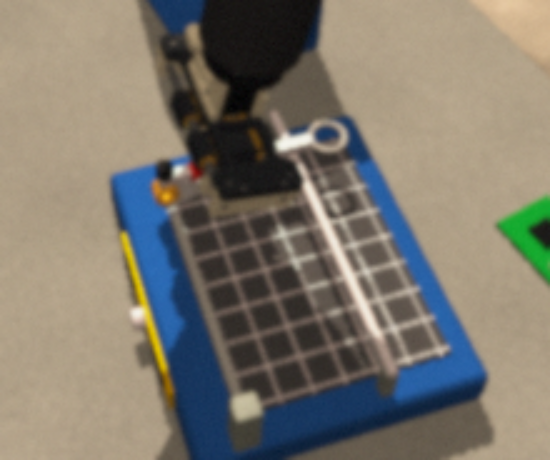

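The collar is clear of the rod end, with the forces around 1 N throughout. I'll lift, back away, go to the pre-entry pose and measure the eye.

Run:
```python
from h import *
p=robot.read_position()+RY*.012; robot.servo_line(p,speed=.1); print(robot.read_force().round(1))
p=p+[0,0,.10]; robot.servo_line(p,speed=.12)
robot.servo_line([.41,-.03,p[2]],speed=.2)
robot.goto(*at_eye(*WP[0])); 
robot.dwell(.3); print(robot.read_position(),at_eye(*WP[0])[0],robot.read_grip_width(),robot.read_t())
for n in('side','top'): p,d=grab(n,n+'3'); np.save(n+'3.npy',d)
e=np.r_[H,0]+armrot(CY,0)@[WP[0][0],0,WP[0][1]]; pr={n:proj(n,e)[0] for n in('side','top')}; print('expected eye',e,pr)
o=[]
for n in pr:
    u,v=pr[n].round().astype(int); o.append(cv2.resize(cv2.imread(f'pics/{n}3.png')[v-40:v+40,u-40:u+40],(400,400),interpolation=cv2.INTER_CUBIC)); print(n,u,v)
cv2.imwrite('pics/c3.png',np.hstack(o))
```

```text
[-0.1 -0.4 -1.6]
[0.40401449 0.17950975 0.14866412] [0.40355311 0.18020679 0.14867366] 0.13590706826239282 11.5417
expected eye [0.52316652 0.17456597 0.2       ] {'side': array([217.06731146, 166.92872205]), 'top': array([214.97962068, 217.38769768])}
side 217 167
top 215 217
```

View pics/c3.png

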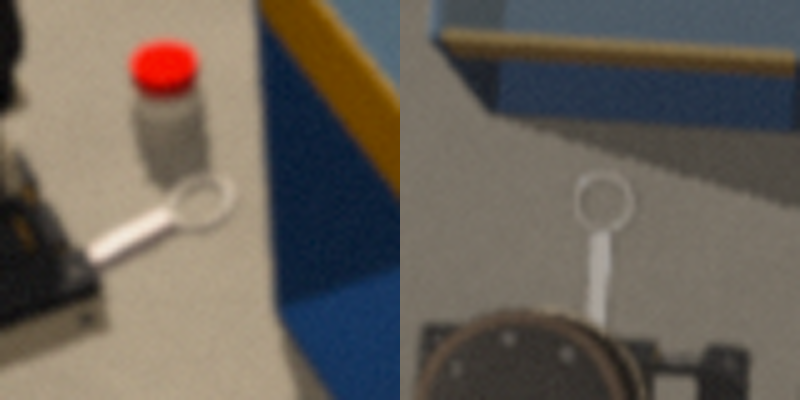

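The eye is at side (217.5,167) and top (215.5,217.5), within about half a pixel of expected, so the grip geometry holds. Now to enter the cabinet and stop over the tip.

Run:
```python
from h import *
for w in WP[1:5]:
    p,T=at_eye(*w); robot.servo_line(p,T,speed=.08); F=robot.read_force(); print(w,F.round(1),(robot.read_position()-p).round(4))
    if np.linalg.norm(F-[0,0,-1])>8: print('contact'); break
robot.dwell(.3); print(robot.read_grip_width(),robot.read_t(),robot.read_position()-p)
e=np.r_[H,WP[4][1]]; pr={n:proj(n,e)[0] for n in('side','top')}; print(pr,{n:proj(n,np.r_[H,.246])[0] for n in pr})
o=[]
for n in pr:
    grab(n,n+'4'); u,v=pr[n].round().astype(int); print(n,u,v)
    o.append(cv2.resize(cv2.imread(f'pics/{n}4.png')[v-25:v+25,u-25:u+25],(400,400),interpolation=cv2.INTER_CUBIC))
cv2.imwrite('pics/c4.png',np.hstack(o))
```

```text
(-0.11, 0.2, 24) [ 0.3  0.  -0.3] [-0.      0.0001  0.0002]
(-0.055, 0.2, 32) [-0.7  0.  -0.4] [ 0.0001 -0.      0.0001]
(-0.03, 0.24, 36) [-0.7  0.1 -1.6] [-0.0002 -0.0002 -0.0002]
(0, 0.265, 36) [-0.1  0.1 -1.1] [-0.0005 -0.0002 -0.0006]
0.1318291292492764 15.1 [-0.00029322 -0.00018667 -0.00025363]
{'side': array([267.26487245, 132.38621959]), 'top': array([217.71595131, 164.52000792])} {'side': array([267.17333514, 138.09949398]), 'top': array([218.10856466, 165.90879118])}
side 267 132
top 218 165
```

View pics/c4.png

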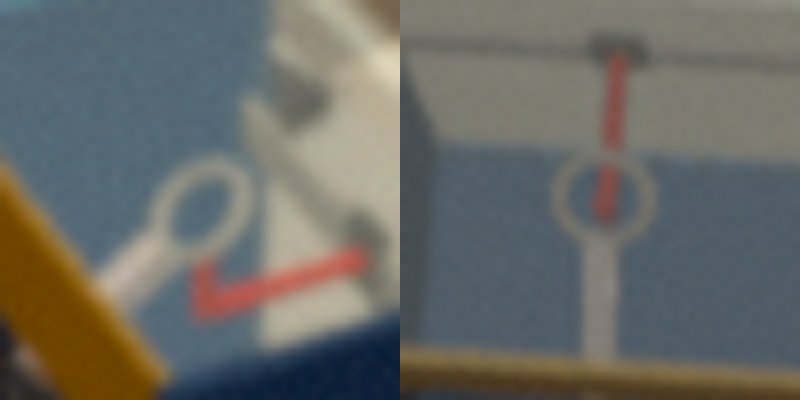

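The side crop shows the ring just above the tip. The top crop shows the tip inside the ring, centred sideways, and the tip perhaps 2–3 mm deeper than the eye's centre. I'll shift 2 mm inward and lower with force monitoring.

Run:
```python
from h import *
F0=robot.read_force()
for z in list(np.arange(.261,.222,-.006))+list(np.arange(.221,.207,-.002)):
    p,T=at_eye(.002,z,36); robot.servo_line(p,T,speed=.05); F=robot.read_force(); print(round(z,3),(F-F0).round(1))
    if np.linalg.norm(F-F0)>3.5: print('contact'); break
print(robot.read_grip_width(),robot.read_t())
o=[]
for n,(u,v) in {'side':(267,138),'top':(218,168)}.items():
    grab(n,n+'5'); o.append(cv2.resize(cv2.imread(f'pics/{n}5.png')[v-25:v+25,u-25:u+25],(400,400),interpolation=cv2.INTER_CUBIC))
cv2.imwrite('pics/c5.png',np.hstack(o))
```

```text
0.261 [ 0.   0.1 -1.4]
0.255 [ 0.  -0.1 -0.3]
0.249 [-0.7  1.1 -0.6]
0.243 [ 0.1 -0.7 -0.9]
0.237 [0.  0.  0.4]
0.231 [-0.3  0.2  0.3]
0.225 [ 0.5 -1.  -0.6]
0.221 [ 0.2 -0.  -0.8]
0.219 [-0.8  0.2 -0.8]
0.217 [0.2 0.9 0.4]
0.215 [1.1 0.1 3.1]
0.213 [2.6 1.3 5.3]
contact
0.13326178654491636 18.3
```

View pics/c5.png

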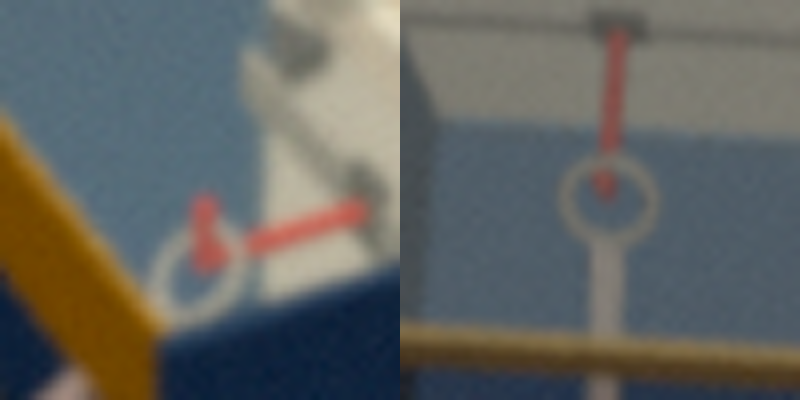

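Contact came at 0.215 as predicted. The side crop shows the tip standing through the ring, which rests on the hook's bar at (240,240). I'll ease the load, release and retreat.

Run:
```python
from h import *
p,T=at_eye(.002,.2155,36); robot.servo_line(p,T,speed=.03); print(robot.read_force().round(1))
robot.move_gripper(.5); robot.dwell(1.0); print(robot.read_grip_width(),robot.read_force().round(1))
back=-armrot(CY,0)[:,0]
p=robot.read_position(); robot.servo_line(p+back*.03-T[:,2]*.02,speed=.08)
robot.servo_line(robot.read_position()+back*.04+[0,0,.01],speed=.1)
robot.goto([.40,.0,.33],tool(armrot(0,0)))
robot.dwell(1.5); print(robot.read_force().round(1),robot.read_t())
for n in('side','top'): grab(n,n+'6')
cv2.imwrite('pics/c6.png',np.hstack([cv2.resize(cv2.imread('pics/side6.png')[90:240,200:340],(420,450)),cv2.resize(cv2.imread('pics/top6.png')[125:275,110:235],(375,450))]))
```

```text
[1.4 0.7 2.1]
0.4994052214940217 [-0.3  0.1 -0.5]
[-1.4 -0.3 -1.3] 24.175
```

View pics/c6.png

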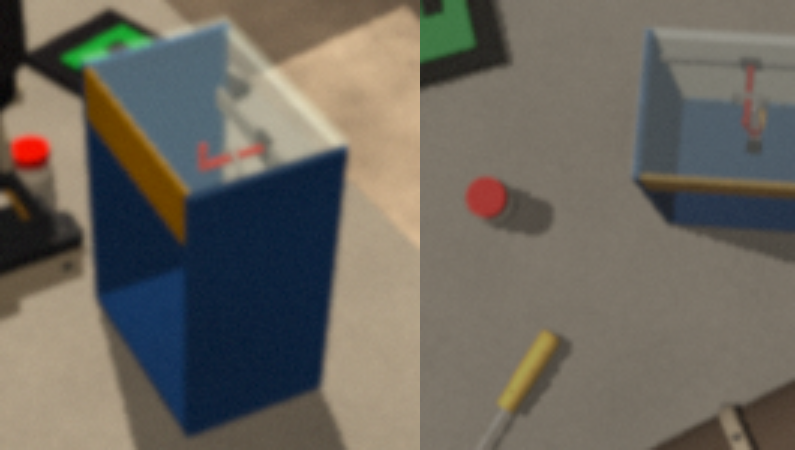

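The eye sits on the hook bar, seen as a break in the red at side crop (232,158), and the arm hangs below it. Before handing in, I'll check that it is at rest, how far its foot is above the floor, and that the bystanders are unmoved.

Run:
```python
from h import *
robot.dwell(1)
p,d=grab('top','top7'); a=cv2.imread('pics/top6.png'); b=cv2.imread('pics/top7.png'); o=cv2.imread('pics/top0.png')
s=(slice(130,205),slice(180,265)); print('motion',np.abs(a[s].astype(int)-b[s]).mean().round(2),np.abs(a[s].astype(int)-b[s]).max())
for k,(x0,y0,x1,y1) in dict(jar=(122,180,150,200),driver=(118,230,160,290),board=(335,132,372,162)).items():
    f=lambda m:cv2.phaseCorrelate(cv2.cvtColor(o[y0:y1,x0:x1],6).astype(np.float32),cv2.cvtColor(m[y0:y1,x0:x1],6).astype(np.float32))
    print(k,f(b))
ys,xs=np.mgrid[150:185,205:235]; P=bydepth('top',np.c_[xs.ravel(),ys.ravel()],d[150:185,205:235].ravel())
C=(P-np.r_[H,0])@armrot(CY,0); m=(abs(C[:,1])<.03)&(C[:,2]>.015)&(C[:,2]<.29)&(C[:,0]>-.05)&(C[:,0]<.055)
print(C[m].round(3).tolist()[:40])
cv2.imwrite('pics/c7.png',cv2.resize(b[140:200,180:265],None,fx=8,fy=8,interpolation=cv2.INTER_CUBIC))
```

```text
motion 1.37 11
jar ((0.07818905368043083, -0.027783932267968936), 1.006022221247355)
driver ((0.28087335382432244, -0.06017529610264205), 1.0168477291531033)
board ((-0.23508139568804154, 0.009375402540037214), 0.9827383342881998)
[]
```

View pics/c7.png

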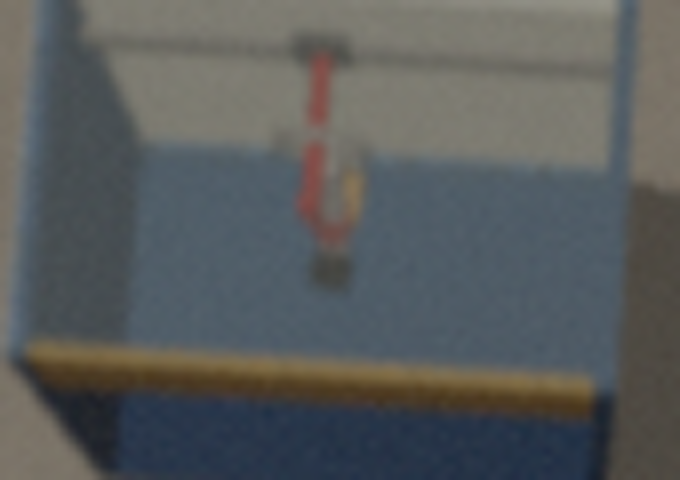

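The arm is at rest, hanging straight down from the ring: the collar and knob are below at (330,265), and the ring crosses the hook bar at (318,135), well behind the tip. The bystanders are within 0.3 px of where they started, so I'm handing in.

```bash
python3 -c "
from h import *
robot.job_done(); print(robot.read_t())"
```

```text
the job is handed in; nothing more can be done
the job is handed in; nothing more can be done
```

The support arm is off the preheater's rod and hanging by its steel eye on the red hook. I handed the job in about 25 s into the 67 s allowed.

I slid it 130 mm along the rod, with the wrist force staying around 1 N. I then took it into the cabinet eye-up at 36° and lowered the eye over the hook's tip. It touched the hook's bar at an eye height of 0.215 m, as predicted (0.216 m), with about 6 N at most. I released it and moved the gripper well clear.

**Last checks:**
- **Hanging:** the eye is on the hook's bar behind the tip and the arm hangs straight down. Two top-camera pictures over a second apart differed only by image noise.
- **Bystanders:** the jar, screwdriver and spare board are within 0.3 pixel (about 1 mm) of where they started.
- **Not confirmed:** my depth check of the arm's foot above the floor returned no points. That it hangs clear rests on the pictures and the stated sizes, which put the foot about 36 mm up.

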